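Make the label printer ready after a roll change

ROBOT

A 7-joint arm with a two-finger parallel gripper is mounted at the origin on a cart in front of the work surface, level with it; the furniture and walls round the work are solid. World frame = base frame: x ahead of the robot, y to its left, z up, the work surface at z = 0. Lengths are in m, angles in rad, forces in N, time in s.
With the tool pointing down it reaches from about 0.4 to 0.9 m from the base axis. Payload 5.6 kg.
Tool frame: the origin (TCP) lies at the very end of the fingers, on their centre line; the grasp point (between the pads) lies 19 mm behind it; z points along the fingers, x is the direction in which the jaws open and shut, and the axes are right-handed (so a half turn about z gives the same grasp; the last joint's range is limited). The gripper opens to 92 mm and grips with 3 to 60 N. Pads are 20 mm wide; open, the fingers measure 128 mm over their backs; the gripper's body (75 mm by 189 mm) begins 69 mm behind the grasp point.
Start: joints at [1.1, 0.468, -0.012, 1.603, 0.006, 1.071, -0.056], TCP at [0.27, -0.591, 0.191] pointing down, gripper open.
Joint ranges: [-2.53, 2.53], [-0.31, 2.02], [-1.57, 1.55], [0.28, 2.44], [-1.29, 4.43], [0.15, 1.84], [-2.92, 2.92]. Speed limits (rad/s): [2.57, 2.57, 3.14, 3.14, 3.14, 3.14, 3.14].

INTERFACE

Orientations are given as a rotation vector (axis times angle).
In Python, from cell import manip gives the robot as it stands. The module is installed in compiled form; this text tells all that it offers.
- The arm moves only by the tool arm_command, never from a script. Its argument "increments" is a list of rows, each a list of 2 entries, a list of its own where there are three numbers: the shift along the tool's x, y, z in m, then the turn about the tool's z in rad. A call has 1 to 12 rows; each row is the pose to reach, as a shift and turn from the pose measured when the call began, along the tool's axes at that moment; what a row does not reach only later rows make up. A row lasts 1/8 s, in which the tool goes at most 62.5 mm and 10.7 degrees, less where a joint would pass 70% of its speed; a pose out of reach is approached as far as the arm can. A call with a gripper value outside its range is refused whole. "claw" is the opening, from 0 (shut) to 1 (fully open), set as the call begins (left out, the last holds). The fingers move at their own pace and stop on an object; "force" is the grip in N (left out, the last holds). Time passes only in rows, so rows that repeat a pose let the fingers close. It gives the time, the measured TCP pose, the force and the opening at its end, in the units of the state.
- manip.observe(): the state, without advancing time (a new reading comes with each control period).
- manip.camera(name): name is "side" or "top" or "wrist"; returns (picture, depth): 420x560x3 uint8, blue, green, red; 420x560 float32, m along the optical axis (not along the pixel's ray), 0 where there is no reading.
- manip.camera_info(name): a dict with "fx", "fy", "cx", "cy" (pixels), "T" (4x4, takes a point from camera to world coordinates). Camera axes: x right, y up, looking along -z (the intrinsics and any distortion apply to the point x, -y, -z); pixel columns grow to the right and rows downward; lengths in m; the calibration is good to about 2 mm. The wrist camera is an equidistant fisheye: a pixel r from the principal point sees the ray r / f radians off the axis. A picture is of the moment at which its call begins: read the wrist's pose just before it. camera_info takes no time and is no camera call; for the wrist camera it gives the pose at the moment of the call.
- manip.sign_off(): hands the job in, once; it reports no verdict.
Trained networks look in the newest picture that a camera, given by its name, has taken for a name from the list of things; names that differ only in an ending like _2 or _b are one class to them, and where a whole thing is asked for, a point or a joint stands for the part that bears it (a point fixed in the world has none). Each returns a list of dicts, best first, with "p" (0 to 1); they miss things now and then, are a little off and sometimes report something else, mostly with a low value. They report only what shows in the picture. A call takes as long as a camera call.
- manip.recognise(camera, target): "bbox" ([left, top, right, bottom] in pixels, round what is visible of it).
- manip.cut_out(camera, target): "region" (420x560 bool, what is visible of it) and "bbox" ([left, top, right, bottom] in pixels, round what is visible of it).
The state is a dict: "clock": time; "joint_pos": joint angles; "qvel": joint speeds; "effort": joint torques, N m; "tool_pos": TCP position; "orientation": TCP orientation; "force": force on the tool from outside, world axes, zero at the start; "moment": the same for the moment, N m; "finger_gap": finger opening in m.
Only numpy, scipy, OpenCV 4.12 (cv2) and the standard library are available. Lean on these libraries where they do the work, as an engineer would, in place of code of your own. Each camera call takes 0.05 s, during which the arm holds its last target.

TASK

A fresh label roll has just been dropped into the label printer. With your fingertips only, push the green roll guides in until they are snug against both sides of the roll, then push the lid all the way shut until its catch snaps in, then press the blue feed key down so that the printer draws in the label end, and let it come up again. Do not pick up or take out the roll, and leave the other things on the table where they lie.

Things in the scene. Friction and masses are not known exactly. Their poses are not given: they have to be found in the camera images.
- printer: desktop label printer, white shell, fixed to the table by heavy rubber feet; base 215 (x) x 170 (y) x 78 mm high to the rim. Origin on the table under the roll well, on the middle line; +x is its rear (hinge side), -x its front (deck with key), +y its left seen from behind the robot, z up. The base spans x -125 to +90 mm, y -85 to +85 mm. The front deck (x -125 to -87 mm) is at z 78 mm. The roll well between the side walls is open on top while the lid is up.
- roll_centre (a point): centre of the white label roll, 92 mm diameter and 52 mm wide, 0.16 kg. It lies loose in a cradle in the printer's well with its axis along the printer's y; its centre is 70 mm above the table, 5 mm in front of the printer's origin, and up to about 10 mm off the middle line at the start. Its top is 116 mm above the table.
- guide_left_tab (a point): outer face of the finger tab of the left (+y) green roll guide, 111 mm above the table. The tab is an upright plate 30 mm (along x) x 5 mm, its top at 123 mm above the table, so 45 mm of it stand above the base rim (78 mm). It lies 45 mm in front of the printer's origin. Pushing this face towards the middle of the printer moves the guide in.
- guide_right_tab (a point): the same point on the right (-y) green roll guide, on its outer face; mirror image of the left one.
- guide_left (a joint): inward travel of the left roll guide, m: 0 is fully out (inner face 48 mm from the middle line), grows towards the middle; 0.022 is against the 52 mm roll when the roll is in the middle. The two guides are geared together and move in equally, so pushing either one inward moves both and pushes the roll to the middle. A push of about 2 to 5 N; they stay where they are left, and stop on the roll.
- guide_right (a joint): inward travel of the right roll guide, m; geared to the left one, same value.
- lid (a joint): angle of the printer's lid, rad: 0 shut on the base, grows as it opens; starts at 1.2 to 1.4, standing up at the rear over the hinge. Its stiff hinge holds it where it is left. At about 0.05 it comes to rest on a sprung snap catch at the middle of the front; a push of about 6 to 8 N down on its front edge takes it past the catch to 0, where it stays latched.
- lid_hinge (a point): middle of the lid's hinge line, which runs along the printer's y: 75 mm behind the printer's origin, 78 mm above the table.
- lid_edge (a point): point on the lid's outer (top) face, on the middle line, 12 mm from its front edge: 148 mm from the hinge towards the front and 52 mm above the hinge when shut. The lid is a white shell 160 mm long, 166 mm wide and 52 mm high, open below, with a clear window in its top face; the top face, flat near this point, faces rearwards and a little up while the lid stands open, and up when shut (130 mm above the table). Site z points out of this face, point x towards the hinge.
- feed_key_top (a point): middle of the top of the blue feed key, 18 (x) x 26 (y) mm, on the front deck: 108 mm in front of and 45 mm left (+y) of the printer's origin. It stands 6 mm above the deck, 84 mm above the table.
- feed_key (a joint): travel of the feed key, m: 0 up, 0.003 fully down (about 4 N); springs back when let go.
- roll: the loose label roll itself (see roll_centre): origin at the middle of its left (+y) flat face, its own z along its axis towards the printer's -y.
- pouch_near: green vegetable pouch lying flat, 150 x 206 x 24 mm, left of the printer; a bystander, origin at the centre of its underside.
- thermometer: white folding probe thermometer lying flat, 32 x 232 x 20 mm, right of the printer; a bystander, origin at the centre of its underside.
- spare_roll: second, spare label roll standing on its flat face on the table, 92 mm across, 52 mm high, right of the printer near the table's front; not part of the job; a bystander, origin at the centre of its underside.
- tub: small white round tub, 70 mm across, 45 mm high, right of and behind the printer; a bystander, origin at the centre of its underside.
- pen: marker pen lying flat, 140 mm long, 17 mm thick, left of the printer near the table's front; a bystander, origin at the centre of its underside.

How it is judged:
On the way, in this order (a step that is already met when the one before it is completed fails the run):
1. with the lid still up, the guides are snug against the roll, which they have pushed to the middle (value of joint each of guide_left, guide_right above 0.0195 m and y of roll_centre in the frame of printer between -0.004 and 0.004 m and value of joint lid above 0.5 rad), for 0.2 s.
2. the lid is shut past its catch, the guides still snug (value of joint each of guide_left, guide_right above 0.0195 m and y of roll_centre in the frame of printer between -0.004 and 0.004 m and value of joint lid below 0.018 rad), for 0.2 s.
3. the feed key is pressed down with the lid shut (value of joint lid below 0.018 rad and value of joint feed_key above 0.002 m), for 0.05 s.
At the end, for the whole second after the job is handed in: Both guides within 2.5 mm of where they meet the roll, roll lying in its cradle within 4 mm of the middle, lid shut past its catch (under 0.018 rad), feed key up again (under 1 mm) (all of step 2 and value of joint feed_key below 0.001 m and height (world z) of roll_centre between 0.06 and 0.078 m and linear speed of roll below 0.02 m/s); the robot touches nothing.
It fails at once if the roll is lifted out of its cradle (height (world z) of roll_centre above 0.085 m).
It fails at once if one of the other things on the table is moved by more than 20 mm or picked up (distance of any of pouch_near, thermometer, spare_roll, tub, pen from where it was at the start of the episode above 0.02 m).
It also fails if it takes over 56 s, if anything falls off the work surface, if the arm or the gripper's body presses on something with over 40 N, if the wrist force passes 120 N, or if a joint passes its speed limit or range.

## Working session

There is one attempt and no reset: what is moved stays moved. The work goes in short steps, Python scripts to look and compute and a tool call to move; the robot and the scene stay as the last step left them, time stands still between calls to the robot, and variables do not carry over. Pictures are saved under pics/ and viewed, and the job is handed in when it is done.

Besides the shell and the picture viewer there is one more tool, called after ">>>" in YAML: its name, and indented under it one key for each argument. arm_command: Moves the arm, as the interface text tells. Its arguments: {"type":"object","properties":{"increments":{"type":"array","items":{"type":"array"}},"claw":{"type":"number"},"force":{"type":"number"}},"required":["increments"]}

```bash
mkdir -p pics; ls
python3 - <<'E'
from cell import manip
import cv2,numpy as np
s=manip.observe();print(s)
for n in("top","side"):
    p,d=manip.camera(n);cv2.imwrite(f"pics/{n}0.png",p);np.save(f"pics/{n}0.npy",d);i=manip.camera_info(n);print(n,i)
    for t in("printer","roll_centre","guide_left_tab","guide_right_tab","feed_key_top","lid_edge"):
        r=manip.recognise(n,t);print(t,[(x['bbox'],round(x['p'],2)) for x in r[:2]])
E
```

```text
pics
{'clock': 0.0, 'joint_pos': array([ 1.10001138,  0.46835263, -0.01158617,  1.60359987,  0.00599465,
        1.07139278, -0.05633381]), 'qvel': array([-7.29482217e-04,  7.35626855e-04,  7.66874418e-04,  1.66270693e-03,
        1.20059443e-03, -1.76249800e-06, -1.39193505e-03]), 'effort': array([-2.22870331e-04, -5.20587659e+01, -1.26815689e-02, -2.43754077e+01,
       -5.67014166e-02,  1.72621541e-02,  1.51575696e-04]), 'tool_pos': array([ 0.26932992, -0.59090621,  0.19026613]), 'orientation': array([-2.64156366e+00,  1.69899144e+00,  2.36905752e-03]), 'force': array([ 0.14100364, -0.33168903,  0.07181403]), 'moment': array([-0.02721997,  0.03382652,  0.00360779]), 'finger_gap': 0.09204536705469751}
top {'fx': 475.60040387296954, 'fy': 475.60040387296954, 'cx': 284.2051268816314, 'cy': 210.7149636478587, 'T': array([[-0.01613004,  0.99330698, -0.11437246,  0.3971658 ],
       [-0.99986754, -0.0157757 ,  0.00400264,  0.19349552],
       [ 0.00217155,  0.11442188,  0.99342988,  1.32813539],
       [ 0.        ,  0.        ,  0.        ,  1.        ]])}
printer [([232.0, 154.0, 318.
[... 358 characters left out ...]
 {'fx': 523.3870656989417, 'fy': 523.3870656989417, 'cx': 280.01690222878045, 'cy': 215.32663401643924, 'T': array([[ 0.77036647,  0.56031163, -0.30428011,  0.05871894],
       [-0.63758684,  0.68018949, -0.36169777, -0.3481348 ],
       [ 0.00430467,  0.47264483,  0.88124249,  1.45414564],
       [ 0.        ,  0.        ,  0.        ,  1.        ]])}
printer [([239.9, 150.4, 331.0, 268.7], 0.7)]
roll_centre [([270.2, 195.1, 300.0, 232.1], 0.85)]
guide_left_tab [([262.5, 192.8, 278.4, 218.7], 0.75)]
guide_right_tab [([288.6, 212.3, 306.0, 235.0], 0.66), ([239.9, 151.9, 332.7, 266.9], 0.27)]
feed_key_top []
lid_edge [([250.5, 227.8, 258.1, 234.5], 0.68), ([269.2, 151.4, 333.1, 209.2], 0.67)]
```

Run:
```python
import cv2
a=cv2.imread("pics/top0.png");b=cv2.imread("pics/side0.png")
cv2.imwrite("pics/both.png",cv2.resize(cv2.hconcat([a[130:290,200:440],b[130:290,200:440]]),None,fx=1.65,fy=1.65,interpolation=cv2.INTER_CUBIC))
cv2.imwrite("pics/tz.png",cv2.resize(a[140:270,215:335],None,fx=4.5,fy=4.5,interpolation=cv2.INTER_CUBIC))
```

```text
(no output)
```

View pics/both.png

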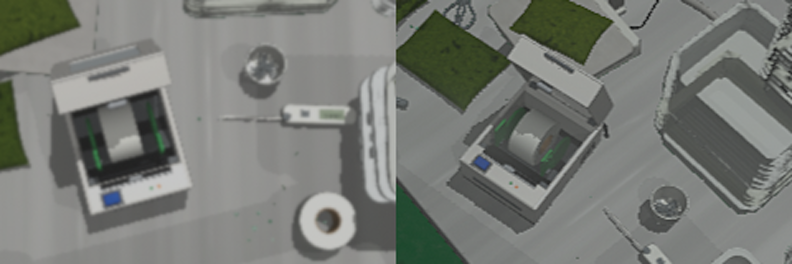

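View pics/tz.png

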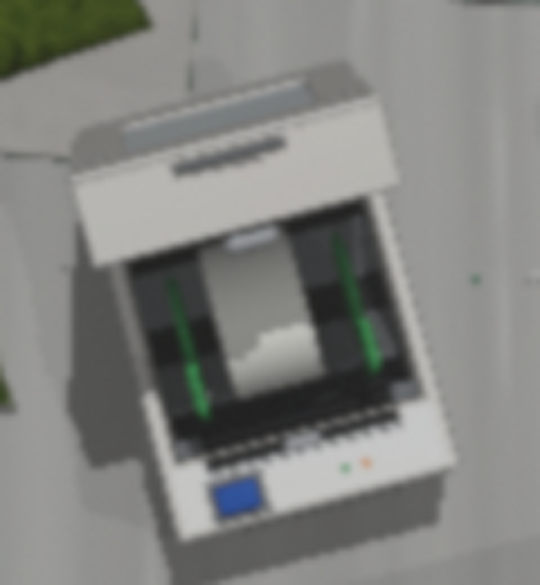

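View pics/top0.png

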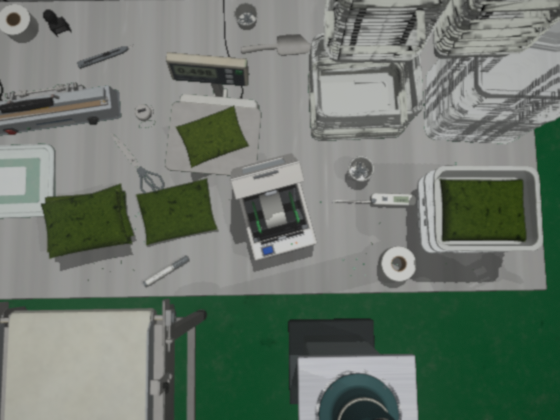

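```bash
cat > h.py <<'E'
import numpy as np,cv2
from scipy.spatial.transform import Rotation as R
from scipy.optimize import least_squares
from cell import manip
def ray(i,u,v):
    d=np.array([(u-i['cx'])/i['fx'],-(v-i['cy'])/i['fy'],-1.]);return i['T'][:3,:3]@d
def onplane(i,u,v,z):
    d=ray(i,u,v);o=i['T'][:3,3];return o+d*(z-o[2])/d[2]
def proj(i,P):
    q=(np.asarray(P)-i['T'][:3,3])@i['T'][:3,:3];return np.stack([i['cx']+i['fx']*q[...,0]/-q[...,2],i['cy']-i['fy']*q[...,1]/-q[...,2]],-1)
def p2w(ps,P):
    P=np.asarray(P,float);c,s=np.cos(ps[2]),np.sin(ps[2]);return np.stack([ps[0]+c*P[...,0]-s*P[...,1],ps[1]+s*P[...,0]+c*P[...,1],P[...,2]],-1)
E
python3 - <<'E'
from h import *
i=manip.camera_info("top");j=manip.camera_info("side")
a=cv2.imread("pics/top0.png");b=cv2.imread("pics/side0.png")
def blob(im,box,ch):
    x0,y0,x1,y1=box;c=im[y0:y1,x0:x1].astype(float);o=[k for k in range(3) if k!=ch]
    w=np.clip(c[...,ch]-c[...,o].max(-1)-15,0,None);ys,xs=np.mgrid[y0:y1,x0:x1];return (xs*w).sum()/w.sum(),(ys*w).sum()/w.sum()
kt=blob(a,(255,240,285,262),0);ks=blob(b,(240,215,270,245),0);print(kt,ks)
z=lambda p,s=4.5:(215+p[0]/s-.5+.5/s,140+p[1]/s-.5+.5/s)
obs=[(i,(-.108,.045,.084),kt),(j,(-.108,.045,.084),ks),(i,(-.125,.085,.078),z((183,540))),(i,(-.125,-.085,.078),z((452,462)))]
f=lambda p:np.concatenate([proj(c,p2w(p,P))-q for c,P,q in obs])
r=least_squares(f,[.4,.2,.2]);print(r.x,f(r.x).round(2))
d=np.load("pics/top0.npy")
# overlay
pts=[(-.125,.085,.078),(-.125,-.085,.078),(.09,-.085,.078),(.09,.085,.078),(-.108,.045,.084),(-.075,0,0.116)]
for c,im,n in((i,a,'t'),(j,b,'s')):
    im=im.copy();im=cv2.resize(im[130:290,200:360],None,fx=4,fy=4,interpolation=cv2.INTER_CUBIC)
    for P in pts+[(-.045,s*.053,.123) for s in(1,-1)]+[(.075-.0,0,.078)]:
        u=(proj(c,p2w(r.x,P))-[200,130]+.5)*4;cv2.circle(im,tuple(int(k) for k in u),3,(0,0,255),1)
    cv2.imwrite(f"pics/ov_{n}.png",im[:600])
for nm,P in (('roll',(-.005,0,.116)),('deck',(-.095,-.05,.078))):
    u,v=proj(i,p2w(r.x,P)).round().astype(int);w=i['T'][:3,3]+ray(i,u,v)*d[v,u];print(nm,w)
E
```

```text
(np.float64(267.3824646185709), np.float64(249.96824301001035)) (np.float64(251.6140226628895), np.float64(228.31515580736544))
[0.55530938 0.21977351 0.26690841] [-0.27 -0.46 -0.37 -0.05 -1.    0.52  1.51 -0.32]
roll [0.54968842 0.21724037 0.11340416]
deck [0.47614869 0.14528475 0.07709072]
```

View pics/ov_t.png

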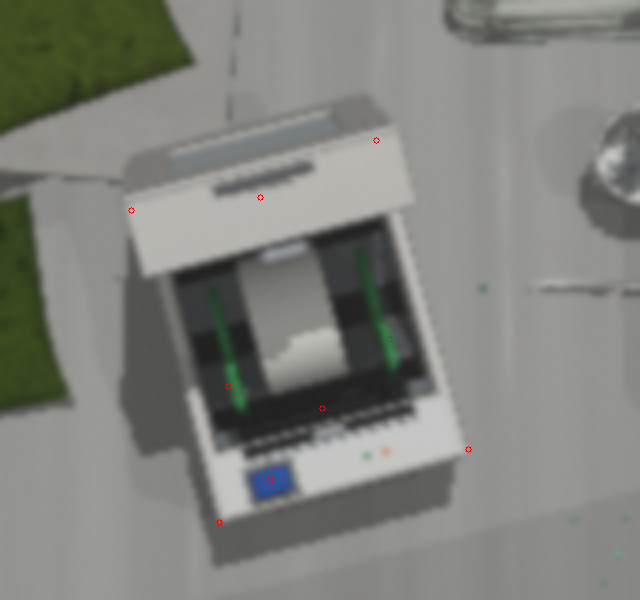

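View pics/ov_s.png

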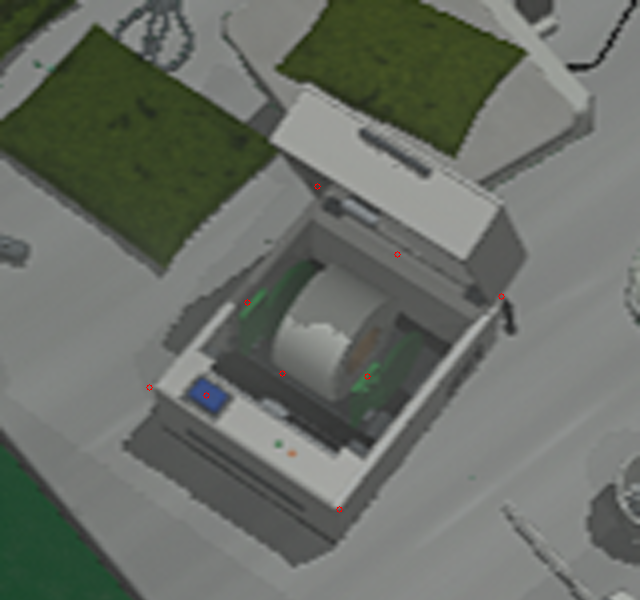

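Run:
```python
from h import *
i=manip.camera_info("top");d=np.load("pics/top0.npy")
v,u=np.mgrid[0:420,0:560]
q=np.stack([(u-i['cx'])/i['fx'],-(v-i['cy'])/i['fy'],-np.ones_like(u,float)],-1)*d[...,None]
W=q@i['T'][:3,:3].T+i['T'][:3,3]; ok=d>0
H={}
xs=np.arange(.1,1.0,.05);ys=np.arange(.5,-.55,-.05)
print('      '+' '.join(f'{y:5.2f}' for y in ys))
for x in xs[::-1]:
    print(f'{x:.2f}',' '.join('%5.0f'%(1000*np.max(W[...,2][ok&(abs(W[...,0]-x)<.025)&(abs(W[...,1]-y)<.025)],initial=-.001)) for y in ys))
s=manip.observe();M=R.from_rotvec(s['orientation']).as_matrix();print(M.round(3)); print('tool x yaw',np.arctan2(M[1,0],M[0,0]))
# lid angle & tabs
ps=[.5553,.2198,.2669]
c,sn=np.cos(ps[2]),np.sin(ps[2]);L=(W[...,:2]-ps[:2])@np.array([[c,-sn],[sn,c]])
m=ok&(L[...,0]>0)&(L[...,0]<.25)&(abs(L[...,1])<.07)&(W[...,2]>.14)
for a in np.arange(0,.2,.01):
    mm=m&(abs(L[...,0]-a)<.005)
    if mm.any():print(a.round(3),W[...,2][mm].max().round(3),np.median(W[...,2][mm]).round(3))
m=ok&(L[...,0]<-.035)&(L[...,0]>-.055)&(abs(L[...,1])<.075)&(W[...,2]>.1)
print(np.c_[L[m],W[...,2][m]].round(3))
```

```text
0.50  0.45  0.40  0.35  0.30  0.25  0.20  0.15  0.10  0.05  0.00 -0.05 -0.10 -0.15 -0.20 -0.25 -0.30 -0.35 -0.40 -0.45 -0.50
0.95     5     6     3    -1     4     7     8     7   268   355   358   353   353   355   342   373   339    -1    -1    -1    -1
0.90     6   264   263   268   263   261     5     7   269   249   241   235   268   268   493   495   484   481    -1    -1    -1
0.85    62   256   262   263   265   261     8     6   267   217   217   218   264   267   480   483   464   455   408    -1    -1
0.80    66    81    81    83    79    64     7     6   268   216   217   217   259   268   372   373   372   372   371    -1    -1
0.75    66    80    85    84    80    64     6     7   267   269   268   268   269   269   371   373   373   374   372   305    11
0.70    63    81    82    84    79   103   132   143     7     5    46    46     7     8     7     7     6     7     7     5     7
0.65    64    71    66    62   193   231   248   249     8     9    49    49     7     8   200   200   202   200   199     5     6
0.60    30    30    27     7   247   250   250   243     6
[... 3041 characters left out ...]
03]
 [-0.038  0.025  0.105]
 [-0.039  0.022  0.101]
 [-0.039  0.02   0.1  ]
 [-0.04   0.017  0.101]
 [-0.041  0.012  0.101]
 [-0.035  0.05   0.121]
 [-0.036  0.047  0.122]
 [-0.04   0.028  0.1  ]
 [-0.042  0.018  0.1  ]
 [-0.037  0.05   0.116]
 [-0.039  0.048  0.126]
 [-0.038  0.046  0.112]
 [-0.04   0.051  0.118]
 [-0.041  0.049  0.124]
 [-0.041  0.046  0.116]
 [-0.042  0.052  0.117]
 [-0.044  0.049  0.127]
 [-0.044  0.047  0.121]
 [-0.046  0.05   0.121]
 [-0.046  0.048  0.118]
 [-0.048  0.051  0.123]
 [-0.049  0.048  0.12 ]
 [-0.049  0.046  0.114]
 [-0.05   0.052  0.113]
 [-0.051  0.049  0.12 ]
 [-0.052  0.046  0.121]
 [-0.052  0.052  0.113]
 [-0.054  0.05   0.12 ]
 [-0.055  0.047  0.123]]
```

>>> arm_command:
  increments:
    - [[0,0,-0.06],0]
    - [[0,0,-0.11],0]
    - [[-0.03,-0.03,-0.12],0.02]
    - [[-0.07,-0.07,-0.12],0.04]
    - [[-0.11,-0.11,-0.12],0.06]
    - [[-0.15,-0.15,-0.12],0.08]
    - [[-0.19,-0.19,-0.12],0.1]
    - [[-0.23,-0.23,-0.12],0.12]
    - [[-0.27,-0.27,-0.12],0.14]
    - [[-0.31,-0.31,-0.12],0.16]
    - [[-0.35,-0.35,-0.12],0.16]
    - [[-0.39,-0.39,-0.12],0.16]
  claw: 0

```text
clock: 2.2
tool_pos: [0.4631, -0.0731, 0.3116]
orientation: [-2.498, 1.905, -0.002]
force: [1.3, -0.0, 0.0]
finger_gap: 0.0007
```

```bash
cat > g.py <<'E'
from h import *
import sys
PS=[.5553,.2198,.2669]
def goto(xyz,ps=PS,s=None):
    s=s or manip.observe();M=R.from_rotvec(s['orientation']).as_matrix()
    w=p2w(ps,xyz);c,sn=np.cos(ps[2]),np.sin(ps[2])
    d=s['tool_pos']-[ps[0],ps[1],0];cur=[c*d[0]+sn*d[1],-sn*d[0]+c*d[1],d[2]]
    yaw=np.arctan2(M[1,0],M[0,0]);dy=-((ps[2]-np.pi/2)-yaw)
    print('t',round(s['clock'],2),'cur(printer)',np.round(cur,4),'tool shift',(M.T@(w-s['tool_pos'])).round(4),'turn',round(dy,4),'F(printer)',[round(x,2) for x in (c*s['force'][0]+sn*s['force'][1],-sn*s['force'][0]+c*s['force'][1],s['force'][2])],'tilt',M[:,2].round(3),'gap',s['finger_gap'].__round__(4))
if __name__=="__main__": goto([float(a) for a in sys.argv[1:4]])
E
python3 g.py -.05 -.095 .3
```

```text
t 2.2 cur(printer) [-0.1661 -0.2582  0.3116] tool shift [-0.1632 -0.1162  0.0116] turn 0.0006 F(printer) [np.float64(1.2), np.float64(-0.37), np.float64(0.05)] tilt [ 0.001 -0.001 -1.   ] gap 0.0007
```

>>> arm_command:
  increments:
    - [[-0.045,-0.032,0.01],0]
    - [[-0.09,-0.064,0.01],0]
    - [[-0.135,-0.096,0.01],0]
    - [[-0.163,-0.116,0.01],0]
    - [[-0.163,-0.116,0.06],0]
    - [[-0.163,-0.116,0.11],0]
    - [[-0.163,-0.116,0.16],0]
    - [[-0.163,-0.116,0.2],0]
    - [[-0.163,-0.116,0.215],0]
    - [[-0.163,-0.116,0.215],0]

```text
clock: 3.45
tool_pos: [0.5321, 0.1147, 0.0965]
orientation: [2.498, -1.905, 0.001]
force: [0.7, -0.2, 0.4]
finger_gap: 0.0007
```

```bash
python3 g.py -.05 -.075 .095
python3 - <<'E'
from h import *
for n in("top","side"):
    p,d=manip.camera(n);cv2.imwrite(f"pics/{n}1.png",cv2.resize(p[130:290,200:360],None,fx=3.5,fy=3.5,interpolation=cv2.INTER_CUBIC))
E
```

```text
t 3.45 cur(printer) [-0.0501 -0.0953  0.0965] tool shift [-0.0203 -0.0001  0.0014] turn 0.0006 F(printer) [np.float64(0.62), np.float64(-0.42), np.float64(0.43)] tilt [ 0.    -0.001 -1.   ] gap 0.0007
```

View pics/side1.png

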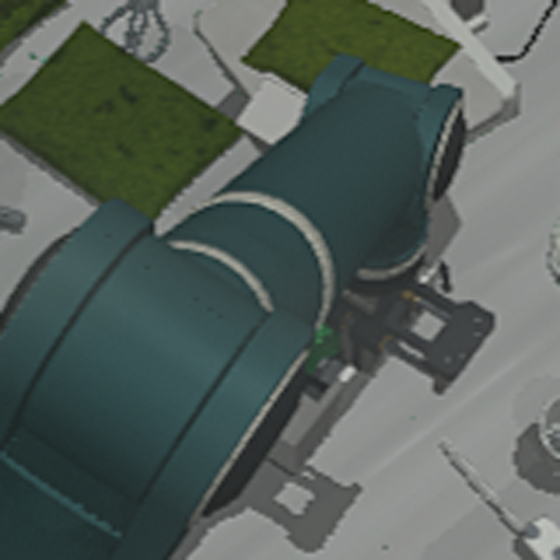

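>>> arm_command:
  increments:
    - [[-0.004,0,0],0]
    - [[-0.008,0,0],0]
    - [[-0.012,0,0],0]
    - [[-0.016,0,0],0]
    - [[-0.02,0,0],0]
    - [[-0.024,0,0],0]
    - [[-0.028,0,0],0]

```text
clock: 4.42
tool_pos: [0.5259, 0.1423, 0.098]
orientation: [-2.496, 1.904, -0.005]
force: [0.7, -0.2, 0.6]
finger_gap: 0.0007
```

```bash
python3 g.py -.05 -.055 .095
```

```text
t 4.42 cur(printer) [-0.0488 -0.067   0.098 ] tool shift [-0.012   0.0012  0.003 ] turn 0.0006 F(printer) [np.float64(0.68), np.float64(-0.35), np.float64(0.59)] tilt [ 0.004 -0.    -1.   ] gap 0.0007
```

>>> arm_command:
  increments:
    - [[-0.003,0.001,0.001],0]
    - [[-0.006,0.001,0.002],0]
    - [[-0.009,0.001,0.003],0]
    - [[-0.012,0.001,0.003],0]

```text
clock: 4.92
tool_pos: [0.5226, 0.1538, 0.0962]
orientation: [-2.495, 1.904, -0.007]
force: [-0.3, -1.0, 7.8]
finger_gap: 0.0005
```

```bash
python3 g.py -.05 -.055 .095
```

```text
t 4.92 cur(printer) [-0.0489 -0.0551  0.0962] tool shift [-0.0001  0.0011  0.0012] turn 0.0002 F(printer) [np.float64(-0.58), np.float64(-0.86), np.float64(7.81)] tilt [ 0.005 -0.    -1.   ] gap 0.0005
```

```bash
python3 - <<'E'
from h import *
for n in("top","wrist"):
    p,d=manip.camera(n);cv2.imwrite(f"pics/{n}2.png",p if n=="wrist" else cv2.resize(p[130:290,200:360],None,fx=3.5,fy=3.5,interpolation=cv2.INTER_CUBIC))
E
python3 g.py -.05 -.055 .095
```

```text
t 5.03 cur(printer) [-0.0489 -0.0547  0.0962] tool shift [0.0003 0.0011 0.0012] turn 0.0008 F(printer) [np.float64(-0.07), np.float64(-1.17), np.float64(6.23)] tilt [ 0.006  0.    -1.   ] gap 0.0005
```

View pics/wrist2.png

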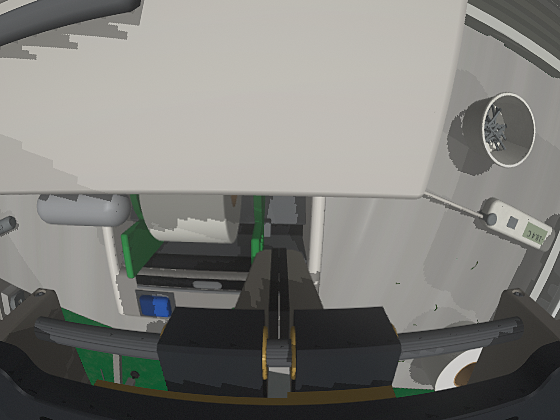

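View pics/top2.png

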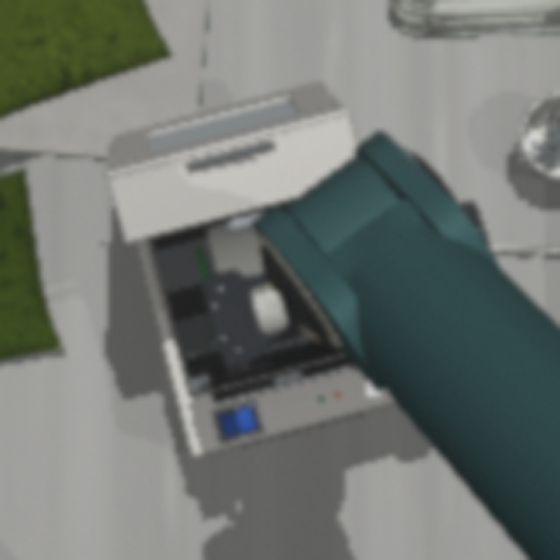

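```bash
python3 - <<'E'
from h import *
p,d=manip.camera("wrist");i=manip.camera_info("wrist")
cv2.imwrite("pics/wz.png",cv2.resize(p[180:330,90:350],None,fx=3,fy=3,interpolation=cv2.INTER_CUBIC))
f=i['fx'];v,u=np.mgrid[0:420,0:560];x=(u-i['cx'])/f;y=(v-i['cy'])/f;r=np.hypot(x,y)+1e-9
k=np.tan(r)/r;q=np.stack([x*k,-y*k,-np.ones_like(r)],-1)*d[...,None];W=q@i['T'][:3,:3].T+i['T'][:3,3]
c,s=np.cos(.2669),np.sin(.2669);L=W-[.5553,.2198,0];L=np.stack([c*L[...,0]+s*L[...,1],-s*L[...,0]+c*L[...,1],L[...,2]],-1)
np.save("pics/wL.npy",L)
cam=i['T'][:3,3]-[.5553,.2198,0];print('cam printer',c*cam[0]+s*cam[1],-s*cam[0]+c*cam[1],cam[2],i['fx'],i['cx'],i['cy'])
for (uu,vv) in [(20,190),(200,190),(300,190),(410,190),(465,10),(300,100),(130,70),(280,255),(280,275),(258,240),(130,240),(318,240),(298,300)]:print((uu,vv),L[vv,uu].round(3),d[vv,uu].round(3))
print(manip.observe()['force'],manip.observe()['moment'])
E
python3 g.py -.05 -.055 .095
```

```text
cam printer 0.03468024580453384 -0.05535959610736392 0.2905324095884132 325.19226210127806 278.5962841898521 212.2888788403372
(20, 190) [0.022 0.008 0.23 ] 0.062
(200, 190) [ 0.021 -0.04   0.229] 0.063
(300, 190) [ 0.021 -0.06   0.23 ] 0.062
(410, 190) [ 0.021 -0.082  0.231] 0.061
(465, 10) [ 0.035 -0.055  0.291] 0.0
(300, 100) [ 0.038 -0.059  0.236] 0.051
(130, 70) [ 0.035 -0.055  0.291] 0.0
(280, 255) [-0.038 -0.056  0.129] 0.175
(280, 275) [-0.038 -0.056  0.154] 0.152
(258, 240) [-0.032 -0.044  0.122] 0.18
(130, 240) [-0.035  0.035  0.12 ] 0.183
(318, 240) [-0.05  -0.083  0.078] 0.227
(298, 300) [-0.037 -0.063  0.177] 0.13
[ 0.37641427 -0.29055933  5.92928507] [-0.05391422  0.04076495  0.02036793]
t 5.08 cur(printer) [-0.0489 -0.0548  0.0961] tool shift [0.0002 0.0011 0.0011] turn 0.0006 F(printer) [np.float64(0.29), np.float64(-0.38), np.float64(5.93)] tilt [ 0.006  0.    -1.   ] gap 0.0006
```

View pics/wz.png

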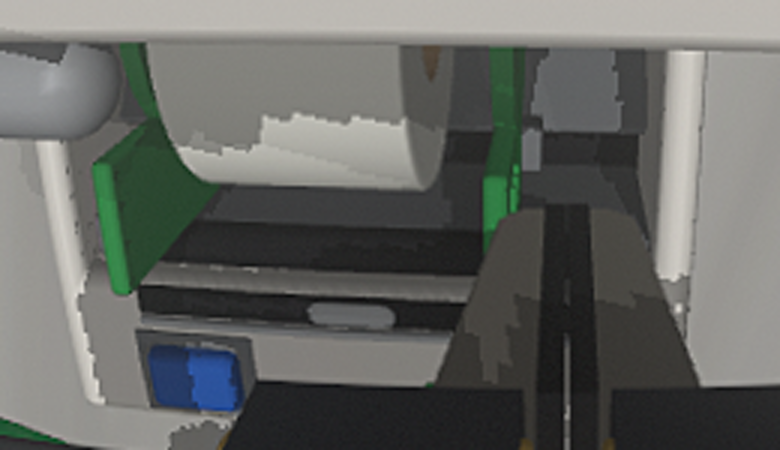

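>>> arm_command:
  increments:
    - [[0.001,0.001,-0.002],0]
    - [[0.001,0.001,-0.004],0]
    - [[0.001,0.001,-0.004],0]

```text
clock: 5.45
tool_pos: [0.5218, 0.1528, 0.1]
orientation: [-2.495, 1.903, -0.007]
force: [-0.4, -0.2, 0.4]
finger_gap: 0.0004
```

```bash
python3 g.py -.05 -.055 .1; python3 -c "
from h import *
s=manip.observe();print(s['moment'],s['effort'],s['joint_pos'])"
```

```text
t 5.45 cur(printer) [-0.05   -0.0558  0.1   ] tool shift [-0.0008 -0.      0.    ] turn 0.0006 F(printer) [np.float64(-0.44), np.float64(-0.08), np.float64(0.41)] tilt [ 0.005  0.    -1.   ] gap 0.0004
[ 0.05602966  0.01989067 -0.02690259] [ 1.29595626e-02 -4.40049040e+01 -5.53471282e+00 -1.98257732e+01
  1.72040518e-02 -7.65830814e-02  5.72508085e-03] [ 0.05658959  0.46265849 -0.50463777  1.91874218  0.29979997  0.82887416
 -1.91058606]
```

>>> arm_command:
  increments:
    - [[-0.002,0,-0.001],0]
    - [[-0.004,0,-0.001],0]
    - [[-0.006,0,-0.001],0]
    - [[-0.007,0,-0.001],0]

```text
clock: 5.95
tool_pos: [0.5198, 0.1598, 0.101]
orientation: [-2.495, 1.903, -0.006]
force: [-0.8, 0.5, 0.7]
finger_gap: 0.0007
```

```bash
python3 g.py -.05 -.048 .1
```

```text
t 5.95 cur(printer) [-0.0501 -0.0485  0.101 ] tool shift [-0.0005 -0.0001  0.001 ] turn 0.0009 F(printer) [np.float64(-0.62), np.float64(0.72), np.float64(0.69)] tilt [ 0.005  0.    -1.   ] gap 0.0007
```

```bash
cat > w.py <<'E'
from h import *
import sys
p,d=manip.camera("wrist");i=manip.camera_info("wrist")
cv2.imwrite(f"pics/{sys.argv[1]}.png",cv2.resize(p[180:330,90:350],None,fx=3,fy=3,interpolation=cv2.INTER_CUBIC))
f=i['fx'];v,u=np.mgrid[0:420,0:560];x=(u-i['cx'])/f;y=(v-i['cy'])/f;r=np.hypot(x,y)+1e-9
k=np.tan(r)/r;q=np.stack([x*k,-y*k,-np.ones_like(r)],-1)*d[...,None];W=q@i['T'][:3,:3].T+i['T'][:3,3]
c,s=np.cos(.2669),np.sin(.2669);L=W-[.5553,.2198,0];L=np.stack([c*L[...,0]+s*L[...,1],-s*L[...,0]+c*L[...,1],L[...,2]],-1)
b=p.astype(int);g=(b[...,1]-np.maximum(b[...,0],b[...,2])>20)&(L[...,2]>.1)&(L[...,2]<.13)&(abs(L[...,1])<.07)&(L[...,0]<-.02)&(L[...,0]>-.07)&(d>0)
for nm,m in(('L',g&(L[...,1]>0)),('R',g&(L[...,1]<0))):
    if m.any():print(nm,m.sum(),np.percentile(L[m],[5,50,95],axis=0).round(4).tolist())
b=(d>0)&(L[...,2]>.085)&(L[...,2]<.12)&(L[...,0]>-.05)&(L[...,0]<0.0)&(p.min(-1)>90)&(abs(L[...,1])<.05)
if b.any():print('roll y',np.percentile(L[b][:,1],[2,50,98]).round(4))
E
python3 w.py wz2
```

```text
L 855 [[-0.0569, 0.035, 0.1019], [-0.0432, 0.0358, 0.1173], [-0.0298, 0.0392, 0.124]]
R 307 [[-0.0403, -0.0452, 0.1007], [-0.0332, -0.0426, 0.1203], [-0.0217, -0.0399, 0.1241]]
roll y [-0.0237 -0.0007  0.0254]
```

View pics/wz2.png

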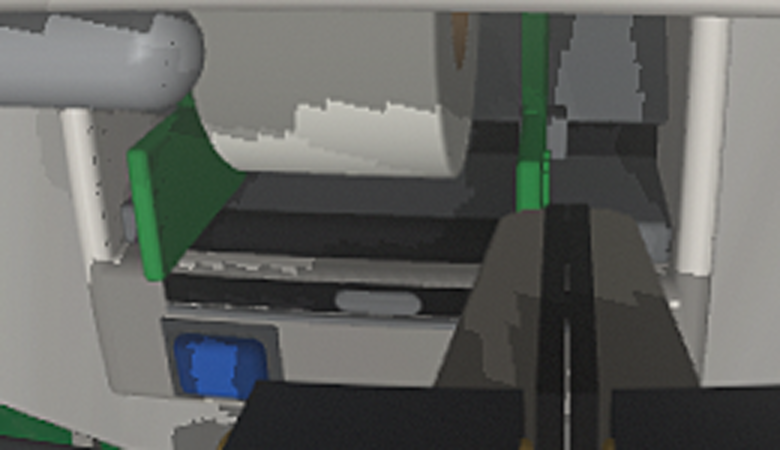

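```bash
python3 - <<'E'
from h import *
p,d=manip.camera("wrist");i=manip.camera_info("wrist")
f=i['fx'];v,u=np.mgrid[0:420,0:560];x=(u-i['cx'])/f;y=(v-i['cy'])/f;r=np.hypot(x,y)+1e-9
k=np.tan(r)/r;q=np.stack([x*k,-y*k,-np.ones_like(r)],-1)*d[...,None];W=q@i['T'][:3,:3].T+i['T'][:3,3]
c,s=np.cos(.2669),np.sin(.2669);L=W-[.5553,.2198,0];L=np.stack([c*L[...,0]+s*L[...,1],-s*L[...,0]+c*L[...,1],L[...,2]],-1)
for vv in (244,247,249,251,254,258,265):
    print(vv,[(uu,*L[vv,uu].round(3).tolist()) for uu in range(254,312,5)])
E
python3 g.py -.05 -.048 .1
```

```text
244 [(254, -0.069, -0.029, 0.048), (259, -0.068, -0.033, 0.048), (264, -0.037, -0.041, 0.124), (269, -0.037, -0.044, 0.123), (274, -0.068, -0.046, 0.049), (279, -0.069, -0.05, 0.047), (284, -0.068, -0.054, 0.048), (289, -0.069, -0.058, 0.047), (294, -0.069, -0.062, 0.048), (299, -0.068, -0.066, 0.049), (304, -0.069, -0.07, 0.048), (309, -0.069, -0.075, 0.046)]
247 [(254, -0.069, -0.03, 0.055), (259, -0.069, -0.034, 0.054), (264, -0.039, -0.041, 0.124), (269, -0.039, -0.044, 0.123), (274, -0.069, -0.046, 0.054), (279, -0.068, -0.05, 0.055), (284, -0.068, -0.054, 0.055), (289, -0.069, -0.058, 0.054), (294, -0.069, -0.062, 0.053), (299, -0.069, -0.066, 0.053), (304, -0.069, -0.07, 0.054), (309, -0.069, -0.074, 0.054)]
249 [(254, -0.068, -0.03, 0.059), (259, -0.068, -0.034, 0.06), (264, -0.041, -0.041, 0.123), (269, -0.041, -0.044, 0.123), (274, -0.039, -0.047, 0.127), (279, -0.039, -0.05, 0.127), (284, -0.039, -0.052, 0.127), (289, -0.069, -0.058, 0.058), (294, -0.069, -0.062, 0.058), (299, -0.068, -0.066, 0.059), (304, -0.069, -0.07, 0.058), (309, -0.069, -0.074, 0.058)]
251 [(254, -0.
[... 917 characters left out ...]
 0.034, -0.049, 0.295), (294, -0.039, -0.058, 0.139), (299, -0.039, -0.06, 0.138), (304, -0.072, -0.069, 0.068), (309, -0.072, -0.073, 0.069)]
265 [(254, -0.04, -0.037, 0.146), (259, -0.04, -0.039, 0.146), (264, -0.04, -0.042, 0.146), (269, -0.039, -0.045, 0.147), (274, -0.039, -0.047, 0.148), (279, -0.039, -0.05, 0.147), (284, -0.039, -0.052, 0.147), (289, -0.04, -0.055, 0.146), (294, -0.04, -0.057, 0.146), (299, -0.039, -0.06, 0.147), (304, -0.04, -0.062, 0.146), (309, -0.078, -0.073, 0.069)]
t 6.05 cur(printer) [-0.0501 -0.0486  0.101 ] tool shift [-0.0006 -0.0001  0.001 ] turn 0.0009 F(printer) [np.float64(-0.38), np.float64(0.34), np.float64(0.44)] tilt [ 0.005  0.    -1.   ] gap 0.0004
```

>>> arm_command:
  increments:
    - [[0.005,0,-0.03],0]
    - [[0.03,0,-0.08],0]
    - [[0.035,0.01,-0.11],-0.1]
    - [[0.035,0.01,-0.11],-0.28]
    - [[0.035,0.01,-0.11],-0.46]
    - [[0.035,0.01,-0.11],-0.64]
    - [[0.035,0.01,-0.11],-0.82]
    - [[0.035,0.01,-0.11],-1.0]
    - [[0.035,0.01,-0.11],-1.18]
    - [[0.035,0.01,-0.11],-1.36]
    - [[0.035,0.01,-0.11],-1.54]

```text
clock: 7.42
tool_pos: [0.5188, 0.1232, 0.211]
orientation: [3.118, 0.38, 0.008]
force: [-0.6, -0.1, 0.2]
finger_gap: 0.0002
```

```bash
python3 g.py -.05 -.09 .2; python3 -c "
from h import *
s=manip.observe();print(s['joint_pos'])"
```

```text
t 7.42 cur(printer) [-0.0607 -0.0836  0.211 ] tool shift [0.0108 0.0061 0.011 ] turn 1.5467 F(printer) [np.float64(-0.66), np.float64(0.05), np.float64(0.23)] tilt [ 0.005 -0.    -1.   ] gap 0.0002
[ 0.39425195  0.38001018 -0.85370806  1.83067457  0.32651623  1.07228213
 -0.33891371]
```

>>> arm_command:
  increments:
    - [[0,0,0],-0.18]
    - [[0,0,0],-0.36]
    - [[0,0,0],-0.54]
    - [[0,0,0],-0.72]
    - [[0,0,0],-0.9]
    - [[0,0,0],-1.08]
    - [[0,0,0],-1.26]
    - [[0,0,0],-1.44]
    - [[0,0,0],-1.595]
    - [[0,0,0],-1.595]

```text
clock: 8.68
tool_pos: [0.5188, 0.123, 0.2107]
orientation: [1.906, 2.493, 0.005]
force: [0.1, 0.4, -1.1]
finger_gap: 0.0004
```

```bash
python3 g.py -.045 -.09 .073; python3 -c "
from h import *
s=manip.observe();print(s['joint_pos'])"
```

```text
t 8.68 cur(printer) [-0.0608 -0.0837  0.2107] tool shift [-0.0062  0.0152  0.1378] turn 3.1397 F(printer) [np.float64(0.21), np.float64(0.36), np.float64(-1.11)] tilt [ 0.005  0.001 -1.   ] gap 0.0004
[ 0.61468882  0.55198191 -1.21392421  1.82044083  0.56526745  1.16877769
  1.05154718]
```

>>> arm_command:
  increments:
    - [[0,0.008,0.03],0]
    - [[0.004,0.013,0.07],0]
    - [[0.006,0.013,0.11],0]
    - [[0.008,0.013,0.13],0]
    - [[0.008,0.013,0.137],0]
    - [[0.008,0.013,0.137],0]

```text
clock: 9.43
tool_pos: [0.5304, 0.1344, 0.0744]
orientation: [1.907, 2.492, 0.006]
force: [0.3, -0.5, 0.8]
finger_gap: 0.0004
```

```bash
python3 g.py -.045 -.06 .073; python3 w.py wz3;python3 - <<'E'
from h import *
s=manip.observe();print(s['joint_pos'])
p,d=manip.camera("wrist");cv2.imwrite("pics/w3.png",p)
p,d=manip.camera("side");cv2.imwrite("pics/s3.png",p)
E
```

```text
t 9.43 cur(printer) [-0.0465 -0.0758  0.0744] tool shift [0.0158 0.0015 0.0014] turn 3.139 F(printer) [np.float64(0.12), np.float64(-0.53), np.float64(0.81)] tilt [ 0.006  0.001 -1.   ] gap 0.0004
L 1288 [[-0.0589, 0.0347, 0.1013], [-0.0461, 0.0356, 0.1152], [-0.0314, 0.0389, 0.1241]]
R 1023 [[-0.0609, -0.0456, 0.1018], [-0.05, -0.0436, 0.1198], [-0.0323, -0.0402, 0.1245]]
roll y [-0.0244  0.0008  0.0265]
[ 0.45118171  0.71647879 -1.02828769  1.90475302  0.75744243  0.96276535
  0.89888563]
```

View pics/w3.png

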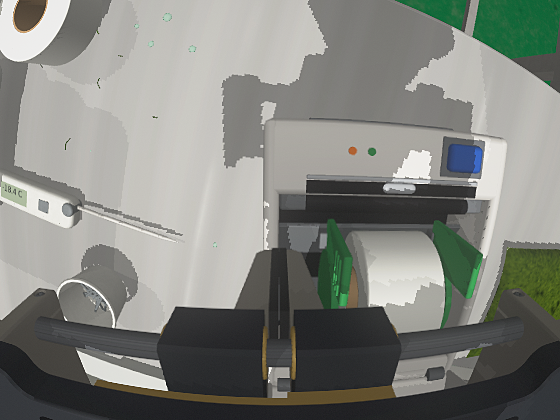

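View pics/s3.png

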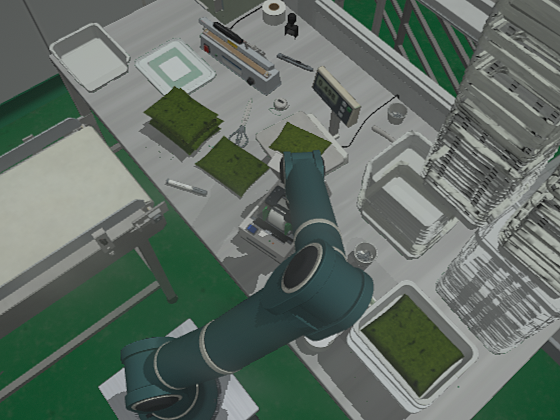

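>>> arm_command:
  increments:
    - [[0.004,0.001,0.001],0]
    - [[0.008,0.001,0.001],0]
    - [[0.012,0.001,0.001],0]
    - [[0.016,0.001,0.001],0]
    - [[0.019,0.001,0.001],0]
    - [[0.021,0.001,0.001],0]

```text
clock: 10.32
tool_pos: [0.5263, 0.1548, 0.0739]
orientation: [1.906, 2.491, 0.007]
force: [-0.3, -1.8, 0.8]
finger_gap: 0.0003
```

```bash
python3 g.py -.045 -.05 .073; python3 w.py wz4
```

```text
t 10.32 cur(printer) [-0.0452 -0.055   0.0739] tool shift [0.005  0.0001 0.0009] turn 3.139 F(printer) [np.float64(-0.75), np.float64(-1.61), np.float64(0.77)] tilt [ 0.007  0.    -1.   ] gap 0.0003
L 1243 [[-0.0594, 0.0318, 0.1017], [-0.047, 0.0326, 0.1163], [-0.0323, 0.036, 0.1239]]
R 468 [[-0.0611, -0.0415, 0.1033], [-0.0574, -0.0385, 0.1219], [-0.048, -0.0361, 0.1241]]
roll y [-0.0239  0.0027  0.027 ]
```

Contact and the guides move (each ~4 mm). Continue.

>>> arm_command:
  increments:
    - [[0.002,0,0.001],0]
    - [[0.004,0,0.001],0]
    - [[0.006,0,0.001],0]
    - [[0.006,0,0.001],0]

```text
clock: 10.88
tool_pos: [0.5247, 0.1609, 0.0729]
orientation: [1.906, 2.491, 0.007]
force: [1.5, -0.3, -0.2]
finger_gap: 0.0007
```

```bash
python3 g.py -.045 -.05 .073; python3 w.py wz5
```

```text
t 10.88 cur(printer) [-0.0451 -0.0487  0.0729] tool shift [-0.0013  0.0001 -0.0001] turn 3.1392 F(printer) [np.float64(1.37), np.float64(-0.66), np.float64(-0.15)] tilt [ 0.007  0.001 -1.   ] gap 0.0007
L 1233 [[-0.0596, 0.0251, 0.1018], [-0.0474, 0.0259, 0.1165], [-0.0327, 0.0294, 0.1239]]
R 467 [[-0.061, -0.0354, 0.1029], [-0.0572, -0.0325, 0.1214], [-0.0474, -0.0301, 0.124]]
roll y [-0.0254 -0.0004  0.0235]
```

View pics/wz5.png

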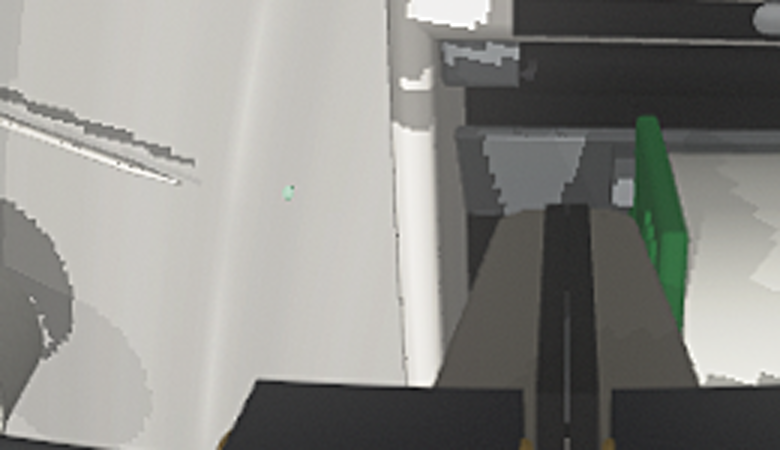

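>>> arm_command:
  increments:
    - [[0.001,0,0],0]
    - [[0.002,0,0],0]
    - [[0.003,0,0],0]

```text
clock: 11.3
tool_pos: [0.5243, 0.1625, 0.0729]
orientation: [1.906, 2.489, 0.005]
force: [2.2, -6.2, 2.8]
finger_gap: 0.0003
```

```bash
python3 g.py -.045 -.045 .073; python3 w.py wz6
```

```text
t 11.3 cur(printer) [-0.045  -0.0471  0.0729] tool shift [ 0.0021  0.     -0.0001] turn 3.1383 F(printer) [np.float64(0.53), np.float64(-6.56), np.float64(2.78)] tilt [ 0.007 -0.001 -1.   ] gap 0.0003
L 1214 [[-0.0596, 0.0237, 0.1018], [-0.0477, 0.0244, 0.1167], [-0.0327, 0.0279, 0.124]]
R 450 [[-0.0609, -0.0338, 0.1033], [-0.0577, -0.031, 0.1217], [-0.0482, -0.0286, 0.1241]]
roll y [-0.0241 -0.0006  0.0228]
```

>>> arm_command:
  increments:
    - [[0.002,0,0],0]
    - [[0.003,0,0],0]
    - [[0.003,0,0],0]
    - [[0.003,0,0],0]

```text
clock: 11.85
tool_pos: [0.5242, 0.1625, 0.0729]
orientation: [1.907, 2.485, -0.001]
force: [2.0, -8.3, 3.8]
finger_gap: 0.0004
```

```bash
python3 g.py -.045 -.045 .073; python3 w.py wz7
```

```text
t 11.85 cur(printer) [-0.0451 -0.0471  0.0729] tool shift [ 0.0021  0.0001 -0.0001] turn 3.1363 F(printer) [np.float64(-0.28), np.float64(-8.49), np.float64(3.81)] tilt [ 0.007 -0.006 -1.   ] gap 0.0004
L 1199 [[-0.0595, 0.0237, 0.1022], [-0.0479, 0.0245, 0.1171], [-0.0327, 0.0281, 0.1239]]
R 444 [[-0.0611, -0.0337, 0.1029], [-0.0577, -0.0309, 0.1216], [-0.0478, -0.0285, 0.1241]]
roll y [-0.0241 -0.0005  0.0229]
```

```bash
sed -i 's/^PS=.*/PS=[.5559,.2175,.2669]/' g.py
python3 - <<'E'
import numpy as np
s=.142
for th in (1.25,1.2,1.15,1.1,1.,.9,.8,.7,.6,.5,.4,.3,.2,.1,.05,0):
    print(th,np.round([.075-s*np.cos(th)+.052*np.sin(th)+.011,.078+s*np.sin(th)+.052*np.cos(th)-.027],3))
E
```

```text
1.25 [0.091 0.202]
1.2 [0.083 0.202]
1.15 [0.075 0.202]
1.1 [0.068 0.201]
1.0 [0.053 0.199]
0.9 [0.038 0.195]
0.8 [0.024 0.189]
0.7 [0.011 0.182]
0.6 [-0.002  0.174]
0.5 [-0.014  0.165]
0.4 [-0.025  0.154]
0.3 [-0.034  0.143]
0.2 [-0.043  0.13 ]
0.1 [-0.05   0.117]
0.05 [-0.053  0.11 ]
0 [-0.056  0.103]
```

>>> arm_command:
  increments:
    - [[-0.008,0,0],0]
    - [[-0.03,0,-0.01],0]
    - [[-0.03,0,-0.06],0]
    - [[-0.03,0,-0.11],0]
    - [[-0.03,0,-0.16],0]
    - [[-0.03,0,-0.21],0]
    - [[-0.03,0,-0.22],0]

```text
clock: 12.78
tool_pos: [0.5312, 0.1366, 0.2962]
orientation: [1.904, 2.484, 0.007]
force: [-0.2, -0.4, -0.4]
finger_gap: 0.0002
```

```bash
python3 g.py .115 0 .29
python3 - <<'E'
from h import *
s=manip.observe();print(s['joint_pos'])
p,d=manip.camera("wrist");cv2.imwrite("pics/w8.png",p)
E
```

```text
t 12.78 cur(printer) [-0.0451 -0.0715  0.2962] tool shift [0.0722 0.1598 0.0074] turn 3.1373 F(printer) [np.float64(-0.34), np.float64(-0.36), np.float64(-0.36)] tilt [ 0.012 -0.004 -1.   ] gap 0.0002
[ 0.61510653  0.49017435 -1.2603292   1.68240853  0.491452    1.32093744
  1.09882339]
```

View pics/w8.png

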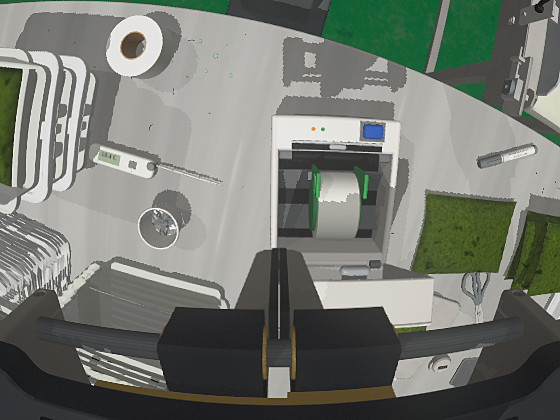

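>>> arm_command:
  increments:
    - [[0.018,0.04,0],0]
    - [[0.036,0.08,0],0]
    - [[0.054,0.12,0],0]
    - [[0.072,0.16,0],0]
    - [[0.072,0.165,0.0],0]
    - [[0.072,0.165,0.0],0]

```text
clock: 13.58
tool_pos: [0.6709, 0.2486, 0.2947]
orientation: [1.904, 2.486, 0.001]
force: [-0.2, -0.3, -0.2]
finger_gap: 0.0007
```

```bash
python3 g.py .115 0 .202
python3 - <<'E'
from h import *
s=manip.observe();print(s['joint_pos'])
p,d=manip.camera("wrist");cv2.imwrite("pics/w9.png",p)
E
```

```text
t 13.57 cur(printer) [ 0.1191 -0.0004  0.2947] tool shift [ 0.001  -0.0048  0.0927] turn 3.1381 F(printer) [np.float64(-0.25), np.float64(-0.26), np.float64(-0.15)] tilt [ 0.008 -0.005 -1.   ] gap 0.0007
[ 0.17413462  0.74478509 -1.06856269  1.25409906  0.64834069  1.48786319
  1.01823488]
```

View pics/w9.png

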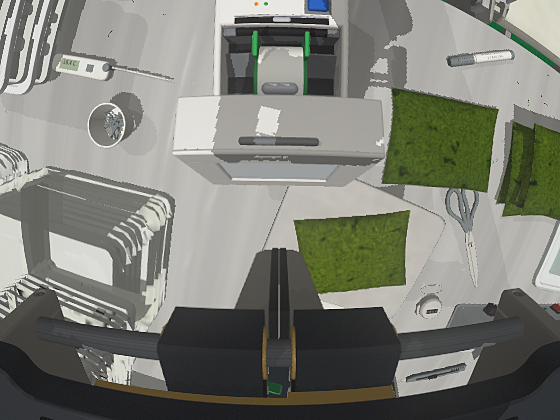

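>>> arm_command:
  increments:
    - [[0,0,0.04],0]
    - [[0,0,0.08],0]
    - [[0,-0.002,0.093],0]
    - [[0,-0.015,0.093],0]
    - [[0,-0.025,0.093],0]
    - [[0,-0.035,0.093],0]
    - [[0,-0.043,0.093],0]

```text
clock: 14.5
tool_pos: [0.6306, 0.2367, 0.2035]
orientation: [1.904, 2.483, 0.006]
force: [1.9, 0.7, 1.2]
finger_gap: 0.0002
```

```bash
python3 g.py .068 0 .201
python3 - <<'E'
from h import *
s=manip.observe();print(s['joint_pos'])
p,d=manip.camera("wrist");cv2.imwrite("pics/w10.png",p)
E
```

```text
t 14.5 cur(printer) [ 0.0771 -0.0012  0.2035] tool shift [ 0.0012 -0.0091  0.0024] turn 3.1375 F(printer) [np.float64(2.04), np.float64(0.21), np.float64(1.23)] tilt [ 0.012 -0.004 -1.   ] gap 0.0002
[ 0.2404      0.74972479 -1.0633828   1.48916626  0.67984512  1.29263327
  0.93965966]
```

View pics/w10.png

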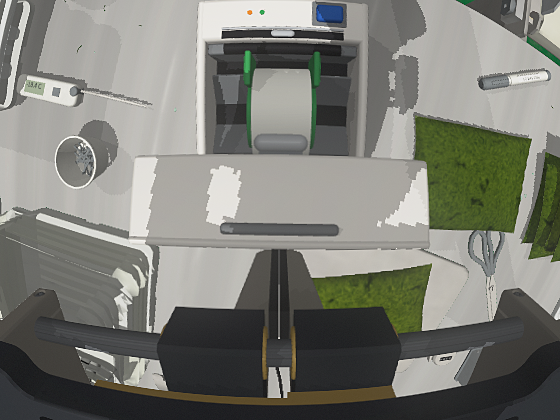

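>>> arm_command:
  increments:
    - [[0.001,-0.005,0.001],0]
    - [[0.001,-0.009,0.002],0]
    - [[0.001,-0.016,0.003],0]
    - [[0.001,-0.024,0.004],0]
    - [[0.001,-0.031,0.006],0]
    - [[0.001,-0.039,0.008],0]
    - [[0.001,-0.046,0.011],0]
    - [[0.001,-0.053,0.014],0]

```text
clock: 15.55
tool_pos: [0.5777, 0.2239, 0.1887]
orientation: [1.903, 2.485, 0.005]
force: [0.1, 0.7, 2.7]
finger_gap: 0.0003
```

```bash
python3 g.py .024 0 .189
python3 - <<'E'
from h import *
p,d=manip.camera("wrist");cv2.imwrite("pics/w11.png",p)
E
```

```text
t 15.55 cur(printer) [0.0227 0.0004 0.1887] tool shift [-0.0004  0.0013 -0.0003] turn 3.1383 F(printer) [np.float64(0.25), np.float64(0.62), np.float64(2.71)] tilt [ 0.011 -0.005 -1.   ] gap 0.0003
```

View pics/w11.png

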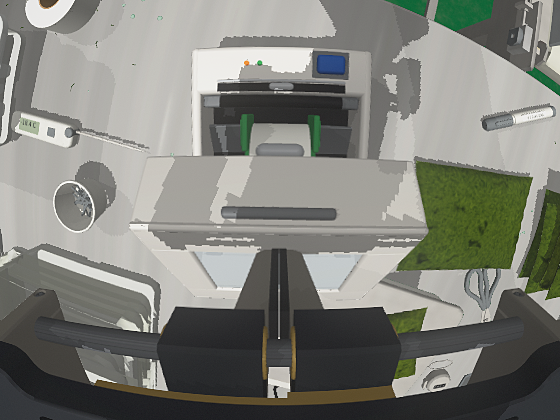

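>>> arm_command:
  increments:
    - [[0,-0.006,0.003],0]
    - [[0,-0.012,0.007],0]
    - [[0,-0.019,0.011],0]
    - [[0,-0.025,0.015],0]
    - [[0,-0.031,0.019],0]
    - [[0,-0.037,0.024],0]
    - [[0,-0.043,0.029],0]
    - [[0,-0.048,0.035],0]
    - [[0,-0.053,0.04],0]
    - [[0,-0.057,0.046],0]
    - [[0,-0.062,0.052],0]
    - [[0,-0.066,0.059],0]

```text
clock: 17.1
tool_pos: [0.5132, 0.2059, 0.1282]
orientation: [1.903, 2.486, 0.002]
force: [-0.3, 0.3, 1.6]
finger_gap: 0.0002
```

```bash
python3 g.py -.055 0 .11
python3 - <<'E'
from h import *
p,d=manip.camera("wrist");cv2.imwrite("pics/w12.png",p)
print(manip.observe()['joint_pos'])
E
```

```text
t 17.1 cur(printer) [-4.430e-02  1.000e-04  1.282e-01] tool shift [-0.     -0.0109  0.0182] turn 3.1389 F(printer) [np.float64(-0.22), np.float64(0.34), np.float64(1.64)] tilt [ 0.01  -0.006 -1.   ] gap 0.0002
[ 0.35453935  0.66303175 -1.09337102  1.85747352  0.69186918  1.055171
  0.81397256]
```

View pics/w12.png

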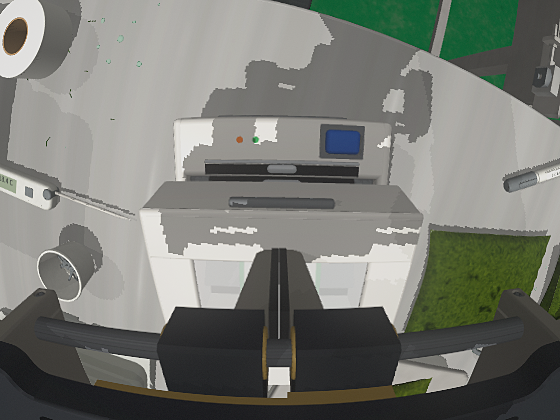

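>>> arm_command:
  increments:
    - [[0,-0.004,0.005],0]
    - [[0,-0.008,0.01],0]
    - [[0,-0.011,0.015],0]
    - [[0,-0.013,0.018],0]
    - [[0,-0.014,0.021],0]
    - [[0,-0.014,0.021],0]

```text
clock: 17.9
tool_pos: [0.4996, 0.2019, 0.1069]
orientation: [1.902, 2.486, 0.001]
force: [0.9, -0.4, 7.9]
finger_gap: 0.0008
```

```bash
python3 g.py -.06 0 .103
```

```text
t 17.9 cur(printer) [-0.0584 -0.0002  0.1069] tool shift [ 0.0003 -0.0016  0.0039] turn 3.1392 F(printer) [np.float64(0.78), np.float64(-0.66), np.float64(7.85)] tilt [ 0.01  -0.006 -1.   ] gap 0.0008
```

On the catch (7.9 N). Press on in small steps.

>>> arm_command:
  increments:
    - [[0,-0.002,0.003],0]
    - [[0,-0.002,0.004],0]
    - [[0,-0.002,0.006],0]
    - [[0,-0.002,0.007],0]

```text
clock: 18.4
tool_pos: [0.4998, 0.2019, 0.1061]
orientation: [1.899, 2.48, 0.002]
force: [-10.6, -11.7, 57.4]
finger_gap: 0.0004
```

```bash
python3 g.py -.06 0 .103
```

```text
t 18.4 cur(printer) [-0.0582 -0.0003  0.1061] tool shift [ 0.0003 -0.0018  0.0031] turn 3.1385 F(printer) [np.float64(-13.26), np.float64(-8.48), np.float64(57.38)] tilt [ 0.016 -0.01  -1.   ] gap 0.0004
```

>>> arm_command:
  increments:
    - [[0,0,-0.004],0]
    - [[0,0,-0.015],0]
    - [[0,0,-0.04],0]
    - [[0,0,-0.06],0]
    - [[0,0,-0.06],0]

```text
clock: 19.02
tool_pos: [0.4994, 0.2028, 0.1671]
orientation: [1.898, 2.479, 0.005]
force: [0.7, -0.2, 0.1]
finger_gap: 0.0004
```

```bash
python3 g.py -.108 .045 .13
cat > lid.py <<'E'
from h import *
import sys
p,d=manip.camera("wrist");i=manip.camera_info("wrist");cv2.imwrite(f"pics/{sys.argv[1]}.png",p)
f=i['fx'];v,u=np.mgrid[0:420,0:560];x=(u-i['cx'])/f;y=(v-i['cy'])/f;r=np.hypot(x,y)+1e-9
k=np.tan(r)/r;q=np.stack([x*k,-y*k,-np.ones_like(r)],-1)*d[...,None];W=q@i['T'][:3,:3].T+i['T'][:3,3]
c,s=np.cos(.2669),np.sin(.2669);L=W-[.5559,.2175,0];L=np.stack([c*L[...,0]+s*L[...,1],-s*L[...,0]+c*L[...,1],L[...,2]],-1)
for x0 in np.arange(-.12,.08,.01):
    m=(d>0)&(abs(L[...,0]-x0)<.005)&(abs(L[...,1])<.075)&(abs(L[...,1])>.05)&(L[...,2]<.15)&(L[...,2]>.07)
    if m.sum()>5:print(x0.round(3),m.sum(),np.median(L[m][:,2]).round(4),end='; ')
b=p.astype(int);m=(b[...,0]-np.maximum(b[...,1],b[...,2])>40)&(abs(L[...,0]+.108)<.04)&(abs(L[...,1]-.045)<.04)&(d>0)
print('\nkey',m.sum(),np.median(L[m],axis=0).round(4),(L[m].min(0)/2+L[m].max(0)/2).round(4))
E
python3 lid.py w13
```

```text
t 19.02 cur(printer) [-0.0584  0.0007  0.1671] tool shift [ 0.0446 -0.0503  0.0358] turn 3.1382 F(printer) [np.float64(0.59), np.float64(-0.4), np.float64(0.14)] tilt [ 0.017 -0.009 -1.   ] gap 0.0004
-0.12 621 0.0775; -0.11 609 0.0779; -0.1 581 0.0778; -0.09 1241 0.0887; -0.08 1026 0.1294; -0.07 778 0.1296; -0.06 759 0.1295; -0.05 742 0.1293; -0.04 704 0.1293; -0.03 687 0.1293; -0.02 655 0.1293; -0.01 615 0.1293; -0.0 579 0.1293; 0.01 565 0.1292; 0.02 82 0.129; 
key 470 [-0.1095  0.0461  0.0835] [-0.109   0.0464  0.083 ]
```

View pics/w13.png

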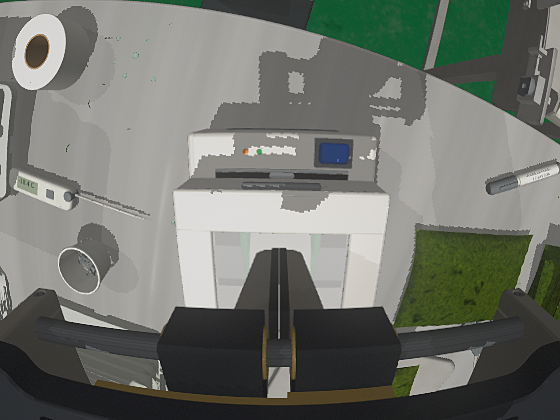

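>>> arm_command:
  increments:
    - [[0.02,-0.025,0],0]
    - [[0.045,-0.051,0],0]
    - [[0.045,-0.052,0.02],0]
    - [[0.045,-0.052,0.05],0]
    - [[0.045,-0.052,0.08],0]
    - [[0.045,-0.052,0.097],0]
    - [[0.045,-0.052,0.097],0]

```text
clock: 19.95
tool_pos: [0.4379, 0.2306, 0.0664]
orientation: [1.9, 2.48, -0.002]
force: [-0.2, 0.0, -0.2]
finger_gap: 0.0005
```

```bash
python3 g.py -.11 .046 .06; python3 lid.py w14;python3 -c "
from h import *
print(manip.observe()['joint_pos'])"
```

```text
t 19.95 cur(printer) [-0.1104  0.0437  0.0664] tool shift [0.0024 0.0004 0.0064] turn 3.1381 F(printer) [np.float64(-0.2), np.float64(0.09), np.float64(-0.21)] tilt [ 0.013 -0.011 -1.   ] gap 0.0005
-0.12 2318 0.0806; -0.11 850 0.0797; -0.1 693 0.0797; -0.09 2008 0.1009; -0.08 298 0.087; -0.06 356 0.1317; -0.05 351 0.1315; -0.04 276 0.1314; 
key 73 [-0.1147  0.0564  0.0837] [-0.1119  0.0478  0.0833]
[ 0.24825287  0.65252966 -1.04005523  2.0307095   0.76045421  0.89603994
  0.61499562]
```

View pics/w14.png

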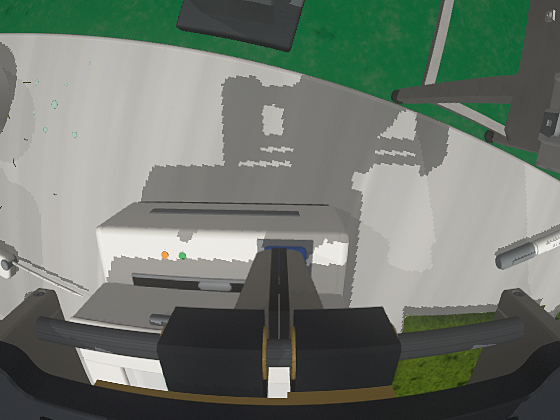

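>>> arm_command:
  increments:
    - [[0.002,0,0.002],0]
    - [[0.002,0,0.004],0]
    - [[0.002,0,0.006],0]
    - [[0.002,0,0.007],0]
    - [[0.002,0,0.008],0]

```text
clock: 20.62
tool_pos: [0.4382, 0.233, 0.0596]
orientation: [1.899, 2.48, 0.002]
force: [-0.7, -0.8, 2.4]
finger_gap: -0.0
```

```bash
python3 g.py -.11 .046 .057
```

```text
t 20.62 cur(printer) [-0.1094  0.046   0.0596] tool shift [ 0.     -0.0006  0.0026] turn 3.1381 F(printer) [np.float64(-0.91), np.float64(-0.6), np.float64(2.44)] tilt [ 0.015 -0.01  -1.   ] gap -0.0
```

>>> arm_command:
  increments:
    - [[0,0,0.001],0]
    - [[0,0,0.002],0]
    - [[0,0,0.003],0]
    - [[0,0,0.003],0]

```text
clock: 21.12
tool_pos: [0.4383, 0.233, 0.0578]
orientation: [1.898, 2.478, 0.001]
force: [-3.9, -4.1, 15.9]
finger_gap: 0.0005
```

```bash
python3 g.py -.11 .046 .057
```

```text
t 21.12 cur(printer) [-0.1093  0.046   0.0578] tool shift [ 0.     -0.0007  0.0008] turn 3.1382 F(printer) [np.float64(-4.83), np.float64(-2.97), np.float64(15.88)] tilt [ 0.016 -0.012 -1.   ] gap 0.0005
```

>>> arm_command:
  increments:
    - [[0,0,0],0]
    - [[0,0,-0.01],0]
    - [[0,0,-0.05],0]
    - [[0,-0.02,-0.1],0]
    - [[0,-0.07,-0.14],0]
    - [[0,-0.11,-0.17],0]
    - [[0,-0.11,-0.17],0]

```text
clock: 22.0
tool_pos: [0.3291, 0.2049, 0.227]
orientation: [1.899, 2.472, -0.002]
force: [0.4, -0.6, 0.4]
finger_gap: 0.0005
```

```bash
python3 g.py -.11 .046 .057; python3 lid.py w15
python3 - <<'E'
from h import *
for n in("top","side"):
    p,d=manip.camera(n);cv2.imwrite(f"pics/{n}9.png",p)
E
```

```text
t 22.0 cur(printer) [-0.2221  0.0476  0.227 ] tool shift [0.0025 0.1097 0.1716] turn 3.1352 F(printer) [np.float64(0.26), np.float64(-0.66), np.float64(0.37)] tilt [ 0.019 -0.016 -1.   ] gap 0.0005
-0.12 156 0.0779; -0.11 132 0.0781; -0.1 131 0.0783; -0.09 322 0.087; -0.08 16 0.0787; -0.01 27 0.1291; -0.0 34 0.1296; 0.01 28 0.13; 0.02 29 0.1297; 0.03 25 0.1296; 0.04 15 0.1295;
  return _methods._mean(a, axis=axis, dtype=dtype,
  ret = um.true_divide(
Traceback (most recent call last):
  File "lid.py", line 11, in <module>
    print('\nkey',m.sum(),np.median(L[m],axis=0).round(4),(L[m].min(0)/2+L[m].max(0)/2).round(4))
                                                           ~~~~~~~~^^^
ValueError: zero-size array to reduction operation minimum which has no identity
```

View pics/w15.png

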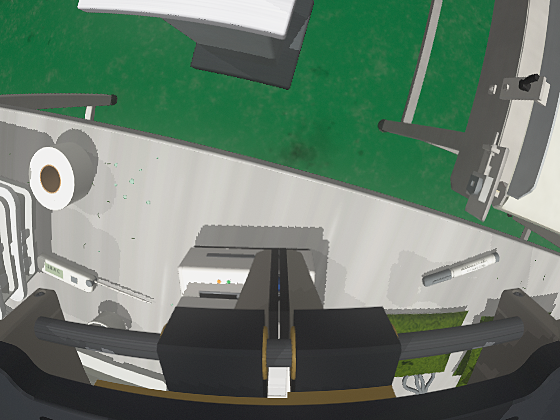

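View pics/side9.png

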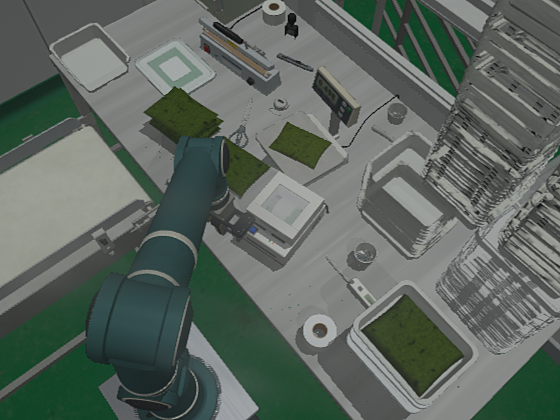

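>>> arm_command:
  increments:
    - [[-0.05,-0.01,-0.03],0]
    - [[-0.1,-0.01,-0.05],0]
    - [[-0.14,-0.01,-0.05],0]
    - [[-0.14,-0.01,-0.05],0]

```text
clock: 22.65
tool_pos: [0.3567, 0.0643, 0.2802]
orientation: [1.906, 2.467, 0.002]
force: [0.3, 0.3, -0.8]
finger_gap: 0.0004
```

```bash
python3 lid.py w16
python3 - <<'E'
from h import *
i=manip.camera_info("side");p,d=manip.camera("side")
cv2.imwrite("pics/s16.png",cv2.resize(p[160:280,220:350],None,fx=5,fy=5,interpolation=cv2.INTER_CUBIC))
print(manip.observe()['force'])
E
```

```text
-0.12 226 0.0784; -0.11 153 0.0793; -0.1 121 0.0793; -0.09 133 0.0795; -0.08 435 0.112; -0.07 106 0.1309; -0.06 99 0.1309; -0.05 90 0.1308; -0.04 68 0.1309; -0.03 30 0.131; 
key 185 [-0.109   0.045   0.0846] [-0.1077  0.0457  0.0833]
[-0.75731238  1.50706616  0.2701982 ]
```

View pics/s16.png

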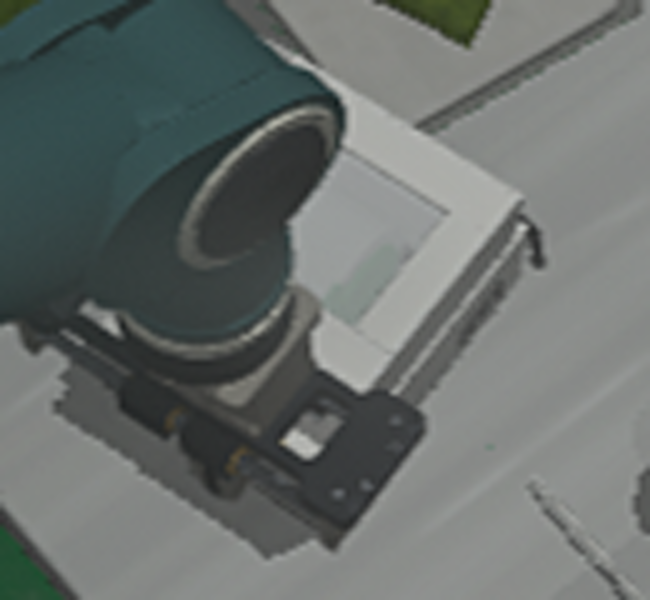

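```bash
python3 -c "
from h import *
print(manip.sign_off())"
```

```text
the job is handed in; nothing more can be done
None
```

I pushed the guides snug against the roll, shut the lid past its catch, and pressed and released the blue feed key. Then I handed the job in at about 23 s; it gave no verdict.

**Guides:**
- The first push slid over the top of the right tab. The closed fingertips end about 25 mm above the reported TCP.
- I turned the gripper half round, went lower, and pushed the right tab until it stopped on the roll at about 8 N.
- The wrist camera then measured about 52 mm between the guides, the same as the roll's width. I did not measure the guides again after shutting the lid.

**Lid:** I pushed it over from behind and pressed it past its catch. The final press went too hard and peaked at about 57 N at the fingertip. That is under the 120 N wrist limit, and the 40 N limit is stated only for the arm and gripper body. Afterwards its top face measured level at about 130 mm, so it is shut.

**Feed key:** It was pressed with about 16 N, well over the 4 N it needs to go fully down. After release its top was about 5.5 mm above the deck, so it is up.

**Other things on the table:** The arm ended clear of everything. In the last side view the other things looked unmoved, but I did not measure their positions.

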